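Stop the mate flask and press its collar shut

ROBOT

A 7-joint arm with a two-finger parallel gripper is mounted at the origin on the work surface. World frame = base frame: x ahead of the robot, y to its left, z up, the work surface at z = 0. Lengths are in m, angles in rad, forces in N, time in s.
With the tool pointing down it reaches from about 0.4 to 0.85 m from the base axis. Payload 10.4 kg.
Tool frame: the origin (TCP) lies midway between the tips of the shut fingers; the grasp point (between the pads) lies 19 mm behind it (ctrl.grasp_offset is the distance from the TCP to the grasp point, in m); z points along the fingers, y is the line along which they close (so a half turn about z gives the same grasp; the last joint's range is limited). The gripper opens to 87 mm and grips with 3 to 60 N. Pads are 19 mm wide; open, the fingers measure 117 mm over their backs; the gripper's body (75 mm by 190 mm) begins 51 mm behind the grasp point.
Start: joints at [1.108, 0.332, -0.065, 1.46, 0.022, 1.35, -0.088], TCP at [0.266, -0.566, 0.184] pointing down, gripper open.
Joint ranges: [-2.6, 2.6], [-0.5, 2.12], [-1.47, 1.34], [0.16, 2.42], [-1.27, 4.41], [0.06, 2.06], [-2.6, 2.6]. Speed limits (rad/s): [2.22, 2.22, 2.79, 2.79, 3.14, 3.14, 3.14].

INTERFACE

Orientations are given as a rotation vector (axis times angle).
In Python, from plant import ctrl gives the robot as it stands. The module is installed in compiled form; this text tells all that it offers.
- The arm moves only by the tool carry_out, never from a script. Its argument "targets" is a list of rows, each an object with "translation": the shift along the tool's x, y, z in cm, a list of three; "turn": the turn about the tool's z in rad; "grip": the closure, from 0 (fully open) to 1 (shut). A call has 1 to 10 rows; each row shifts and turns the commanded pose from where the row before left it, along the tool's axes as they then stand; what a row does not reach is not made up. A row lasts 1/8 s, in which the tool goes at most 62.5 mm and 10.7 degrees, less where a joint would pass 70% of its speed; a pose out of reach is approached as far as the arm can. A call is refused whole if a number of a shift passes 6.25 or a number of a turn 0.188, either way. A call with a gripper value outside its range is refused whole. The fingers move at their own pace and stop on an object; "grip_force" is the grip in N (left out, the last holds). Time passes only in rows, so rows that do not move let the fingers close. It gives the time, the measured TCP pose, the force, the opening and the grip force at its end, in the units of the state.
- ctrl.read_state(): the state, without advancing time (a new reading comes with each control period).
- ctrl.snapshot(name): name is "side" or "top"; returns the picture (384x512x3 uint8, red, green, blue); there is no depth.
- ctrl.camera_info(name): a dict with "camera_matrix" (3x3 intrinsics, pixels), "k1" (the pictures are not rectified: a ray, as slopes to the right and down, at radius r is drawn at 1 + k1 r^2 times it, then the intrinsics apply), "extrinsics" (4x4, takes a point from camera to world coordinates). Camera axes: x right, y up, looking along -z (the intrinsics and any distortion apply to the point x, -y, -z); pixel columns grow to the right and rows downward; lengths in m; the calibration is good to about 2 mm. A picture is of the moment at which its call begins. camera_info takes no time and is no camera call.
- ctrl.job_done(): hands the job in; it is judged then, once.
Trained networks look in the newest picture that a camera, given by its name, has taken for a name from the list of things; names that differ only in an ending like _2 or _b are one class to them, and where a whole thing is asked for, a point or a joint stands for the part that bears it (a point fixed in the world has none). Each returns a list of dicts, best first, with "p" (0 to 1); they miss things now and then, are a little off and sometimes report something else, mostly with a low value. They report only what shows in the picture. A call takes as long as a camera call. They do not tell look-alikes from the thing itself.
- ctrl.look_for(camera, label): "point" ([x, y, z] in m, in world coordinates, good to about 4 mm: the middle of the surface that is visible of it).
- ctrl.spot_point(camera, label): "point" ([x, y, z] in m, in world coordinates, good to about 4 mm: a listed point, or the origin of a listed thing).
The state is a dict: "time_s": time; "joint_pos": joint angles; "dq": joint speeds; "joint_torque": joint torques, N m; "tool_pos": TCP position; "ee_rot": TCP orientation; "ft_force": force on the tool from outside, world axes, zero at the start; "torque": the same for the moment, N m; "opening": opening from 0.0 (shut) to 1.0 (fully open); "grasp_force": force on a finger pad.
Only numpy, scipy, OpenCV 4.12 (cv2) and the standard library are available. Lean on these libraries where they do the work, as an engineer would, in place of code of your own. Each camera call takes 0.05 s, during which the arm holds its last target. There are 200 camera calls.

TASK

Take the orange stopper out of its slanted blue drying cup and set it upright in the raised white collar of the steel flask, turning it under light pressure until its cross-shaped tongue finds its hidden notch and the flange rests on the collar; let go of it there while the collar is still up. Then, with the gripper off the stopper's knob, press gently on top of the stopper until the collar has gone fully down into the flask's neck. Leave the flask standing where it is and do not shift the other things.

Things in the scene. Friction and masses are not known exactly. Their poses are not given: they have to be found in the camera images.
- stopper: Loose stopper, 60 g. Origin: centre of its flange's underside; z to the knob. Below: black plug 24 mm long tapering from 32 to 25 mm diameter, then a + tongue 9 mm long, arms along x and y, 22 mm across, 6 mm thick. Above: orange flange, diameter 42 mm, 5 mm thick, then round knob, diameter 24 mm, from 5 to 35 mm above the origin, flat top. Starts in the blue cup, leaning 25 degrees.
- flask: Loose round stainless flask, 850 g, upright; origin at the centre of its underside, z up. Body diameter 88 mm up to 75 mm, tapering to a neck of 57 mm outer diameter (4 mm wall) whose rim is 140 mm above the origin. The white collar slides in the neck.
- collar (a joint): Slide of the flask's white push-down collar, in m: 0 = fully up (its rim 10 mm above the neck's rim), 0.010 = fully down, its rim level with the neck's rim. It stays where it is left; pushing it down takes about 12 N.
- collar_top (a point): Centre of the collar's mouth, at its rim height; moves with the collar. Collar outer diameter 44.6 mm; bore tapers from 35.6 mm to 30 mm, 26 mm down. Below that a + notch, slots 9 mm wide, 9 mm deep, whose turn about z is unknown (repeats every 90 degrees): until the tongue matches it, the stopper stands 7 mm too high.
- cup: Fixed blue drying cup, a tube of outer diameter 44 mm, bore 36 mm, 38 mm deep, on a 100 x 80 x 12 mm foot. Origin at the foot's underside; the mouth's centre is 62 mm above the origin. The tube leans 25 degrees towards the cup's own -x.
- tub: Loose closed green tub, diameter 88 mm, 60 mm high, origin at the centre of its underside. Bystander.
- bombilla: Loose steel drinking straw lying along its x, 177 mm long, 9 mm thick, flat strainer 20 mm wide at its +x end; origin near mid-length at its underside. Bystander.
- brush: Loose small round brush, 145 mm long, 26 mm high, handle to -x, origin at the underside. Bystander.
- spoon: Loose spoon lying along its x, origin at the underside. Bystander.
- gourd0: Loose upturned white ceramic gourd, diameter 80 mm, 92 mm high, on the rack's ledge at the far side; origin at the centre of its underside. Bystander.
- gourd1: Loose upturned terracotta ceramic gourd, diameter 80 mm, 92 mm high, on the rack's ledge at the far side; origin at the centre of its underside. Bystander.
- gourd2: Loose upturned blue ceramic gourd, diameter 80 mm, 92 mm high, on the rack's ledge at the far side; origin at the centre of its underside. Bystander.
Mind the look-alikes: they are no part of the job. What is shaped like the stopper but purple is not meant.

How it is judged:
On the way, in this order (a step that is already met when the one before it is completed fails the run):
1. the stopper sits in the raised collar, shoulder on its rim, let go by the gripper, collar less than 5 mm down (horizontal distance between stopper and collar_top below 0.004 m and z of stopper in the frame of collar_top between -0.004 and 0.003 m and angle between stopper's own z axis and vertical below 0.09 rad and contact force between each of the arm, the fingers and stopper below 0.1 N and value of joint collar below 0.005 m), for 0.2 s.
2. the stopper and collar are pressed fully down (collar at least 8.5 mm down) (horizontal distance between stopper and collar_top below 0.004 m and z of stopper in the frame of collar_top between -0.004 and 0.003 m and angle between stopper's own z axis and vertical below 0.09 rad and value of joint collar above 0.0085 m), for 0.1 s.
At the end, for the whole second after the job is handed in: The stopper sits upright (within 0.09 rad) in the collar, within 4 mm of its axis, shoulder on its rim within 3 mm above or 4 mm below; the collar is at least 8.5 mm down; the flask stands upright (0.06 rad) within 30 mm of where it began; both at rest and the stopper released (all of step 2 and contact force between each of the arm, the fingers and stopper below 0.1 N and angle between flask's own z axis and vertical below 0.06 rad and distance of flask from where it was at the start of the episode below 0.03 m and linear speed of each of flask, stopper below 0.02 m/s); the robot touches nothing.
It fails at once if stopper and flask pressed together with more than 40 N (contact force between stopper and flask above 40 N).
It fails at once if flask tipped by more than 0.3 rad (angle between flask's own z axis and vertical above 0.3 rad).
It fails at once if a bystander shifted by more than 30 mm (distance of any of gourd0, gourd1, gourd2, tub, bombilla, brush, spoon from where it was at the start of the episode above 0.03 m).
It also fails if it takes over 67 s, if anything falls off the work surface, if the arm or the gripper's body presses on something with over 40 N, if the wrist force passes 120 N, or if a joint passes its speed limit or range.

## Working session

There is one attempt and no reset: what is moved stays moved. The work goes in short steps, Python scripts to look and compute and a tool call to move; the robot and the scene stay as the last step left them, time stands still between calls to the robot, and variables do not carry over. Pictures are saved under pics/ and viewed, at most 10 in all, crops included, and the job is handed in when it is done.

Besides the shell and the picture viewer there is one more tool, called after "Call:" as a command line: name --argument value ..., lists and objects as JSON in quotes. carry_out: Moves the arm, as the interface text tells. Its arguments: {"type":"object","properties":{"targets":{"type":"array","items":{"type":"object","properties":{"translation":{"type":"array","items":{"type":"number"}},"turn":{"type":"number"},"grip":{"type":"number"}}}},"grip_force":{"type":"number"}},"required":["targets"]}

```bash
mkdir -p pics
cat > h.py <<'E'
import numpy as np, cv2
from plant import ctrl
from scipy.spatial.transform import Rotation as R
def snap(c,name):
    im=ctrl.snapshot(c); cv2.imwrite(f'pics/{name}.png',im[:,:,::-1]); return im
def proj(c,P):
    i=ctrl.camera_info(c); T=np.array(i['extrinsics']); K=np.array(i['camera_matrix'])
    p=(np.atleast_2d(P)-T[:3,3])@T[:3,:3]; s=np.c_[p[:,0],-p[:,1]]/-p[:,2:]
    s=s*(1+i['k1']*(s**2).sum(1,keepdims=True)); return s*[K[0,0],K[1,1]]+K[:2,2]
def ray(c,uv):
    i=ctrl.camera_info(c); T=np.array(i['extrinsics']); K=np.array(i['camera_matrix'])
    d=(np.array(uv,float)-K[:2,2])/[K[0,0],K[1,1]]; s=d.copy()
    for _ in range(20): s=d/(1+i['k1']*(s@s))
    v=T[:3,:3]@[s[0],-s[1],-1]; return T[:3,3],v/np.linalg.norm(v)
def tri(a,b):
    (o1,d1),(o2,d2)=ray('side',a),ray('top',b)
    t=np.linalg.lstsq(np.c_[d1,-d2],o2-o1,rcond=None)[0]
    p,q=o1+t[0]*d1,o2+t[1]*d2; return (p+q)/2,np.linalg.norm(p-q)
E
python3 - <<'E'
from h import *
np.set_printoptions(precision=3,suppress=True)
a=snap('side','s0');b=snap('top','t0')
cv2.imwrite('pics/st0.png',np.vstack([a,b])[:,:,::-1]) 
for c in ('side','top'):
    print(c,np.array(ctrl.camera_info(c)['extrinsics'])[:3])
    for l in ('stopper','flask','collar_top','cup'):
        for n in ('look_for','spot_point'):
            print(c,l,n,[(np.round(d['point'],3).tolist(),round(d['p'],2)) for d in getattr(ctrl,n)(c,l)[:3]])
s=ctrl.read_state();print(s['time_s'],s['tool_pos'],R.from_rotvec(s['ee_rot']).as_matrix())
E
```

```text
side [[-0.913  0.311 -0.262  0.174]
 [-0.407 -0.673  0.618  0.799]
 [ 0.016  0.671  0.741  1.154]]
side stopper look_for [([0.568, -0.125, 0.084], 0.67), ([0.314, -0.526, 0.031], 0.62), ([0.679, -0.01, 0.067], 0.27)]
side stopper spot_point [([0.575, -0.133, 0.074], 0.66), ([0.315, -0.531, 0.022], 0.5), ([0.778, -0.063, 0.03], 0.25)]
side flask look_for [([0.577, 0.204, 0.094], 0.82)]
side flask spot_point [([0.591, 0.183, 0.007], 0.68)]
side collar_top look_for [([0.596, 0.18, 0.146], 0.6), ([0.769, -0.171, 0.099], 0.27)]
side collar_top spot_point [([0.596, 0.187, 0.154], 0.66)]
side cup look_for [([0.585, 0.372, 0.017], 0.71), ([0.58, -0.112, 0.013], 0.67)]
side cup spot_point [([0.578, -0.132, 0.002], 0.63), ([0.443, -0.023, 0.008], 0.59), ([0.594, 0.185, 0.007], 0.52)]
top [[ 0.025  0.996 -0.088  0.427]
 [-1.     0.024 -0.019 -0.081]
 [-0.016  0.089  0.996  1.475]]
top stopper look_for [([0.772, -0.07, 0.113], 0.56), ([0.772, 0.069, 0.116], 0.53)]
top stopper spot_point [([0.321, -0.528, 0.024], 0.69), ([0.576, -0.133, 0.066], 0.57)]
top flask look_for [([0.589, 0.172, 0.101], 0.73)]
top flask spot_point [([0.597, 0.185, 0.008], 0.91)]
top collar_top look_for [([0.594, 0.189, 0.144], 0.6)]
top collar_top spot_point [([0.595, 0.185, 0.151], 0.57)]
top cup look_for [([0.594, -0.124, 0.019], 0.62)]
top cup spot_point [([0.577, -0.126, 0.006], 0.64), ([0.781, -0.063, 0.034], 0.23)]
0.9 [ 0.266 -0.566  0.184] [[ 0.905  0.426  0.   ]
 [ 0.426 -0.905 -0.   ]
 [ 0.     0.    -1.   ]]
```

View pics/s0.png

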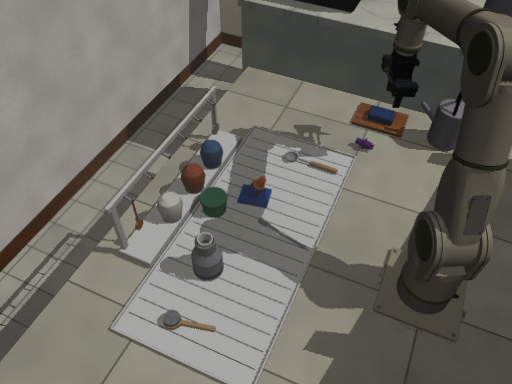

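View pics/t0.png

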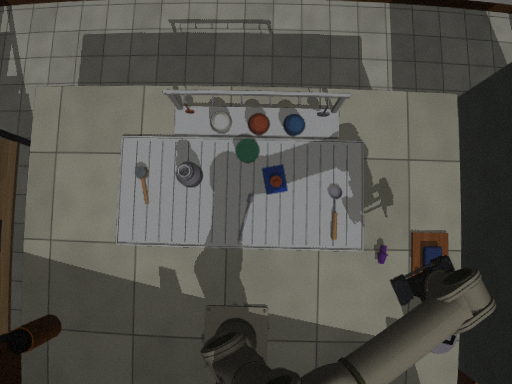

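Run:
```python
from h import *
a=cv2.imread('pics/s0.png');b=cv2.imread('pics/t0.png')
f=lambda im,x,y,w:cv2.resize(im[y:y+w,x:x+w],(400,400),interpolation=cv2.INTER_CUBIC)
cv2.imwrite('pics/c0.png',np.hstack([f(a,230,170,50),f(b,250,155,50)]))
```

```text
(no output)
```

View pics/c0.png

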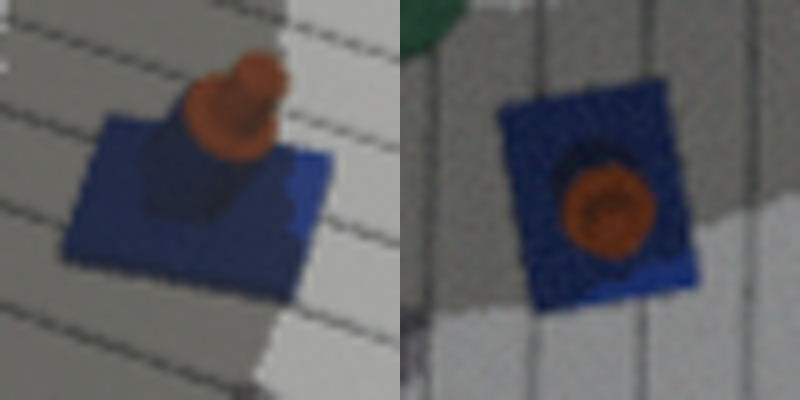

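Run:
```python
from h import *
np.set_printoptions(precision=4,suppress=True)
def onz(c,uv,z):
    o,d=ray(c,uv); return o+d*(z-o[2])/d[2]
t=lambda u,v:(250+(u-400)/8-.5+.06,155+v/8-.44)
s=lambda u,v:(230+u/8-.44,170+v/8-.44)
T=[onz('top',t(*p),.012) for p in((500,105),(665,80),(700,285),(538,310))]
S=[onz('side',s(*p),.012) for p in((108,113),(332,152),(295,302),(62,262))]
T,S=map(np.array,(T,S));print(T,S,T.mean(0),S.mean(0))
for Q in (T,S):
    for i in range(4): d=Q[(i+1)%4]-Q[i]; print(np.linalg.norm(d),np.degrees(np.arctan2(d[1],d[0])))
print('knobtop',tri(s(262,70),t(604,207)),'flange',tri(s(228,117),t(608,211)))
# collar/flask lip fit: predicted
print(proj('side',[.595,.185,.15]),proj('top',[.595,.185,.15]))
# HSV fit: orange centroid
a=cv2.imread('pics/s0.png');b=cv2.imread('pics/t0.png')
f=lambda im,x,y,w,h:cv2.resize(im[y:y+h,x:x+w],(400,480),interpolation=cv2.INTER_CUBIC)
cv2.imwrite('pics/c1.png',np.hstack([f(a,180,225,50,60),f(b,165,145,50,60)]))
```

```text
[[ 0.6297 -0.0817  0.012 ]
 [ 0.6433 -0.1585  0.012 ]
 [ 0.5476 -0.1765  0.012 ]
 [ 0.5342 -0.1016  0.012 ]] [[ 0.6453 -0.1604  0.012 ]
 [ 0.5489 -0.1799  0.012 ]
 [ 0.53   -0.0967  0.012 ]
 [ 0.6262 -0.0761  0.012 ]] [ 0.5887 -0.1296  0.012 ] [ 0.5876 -0.1283  0.012 ]
0.07801327777745778 -79.94887383451353
0.09739083755847228 -169.3208119304796
0.07616041491710447 100.1699112875585
0.0975865948346576 11.766134669270267
0.09829306404113095 -168.52911237188945
0.08538124713531424 102.83051945805303
0.09843543438815633 12.07094228234827
0.08640874608126128 -77.27649766702982
knobtop (array([ 0.5677, -0.1298,  0.1031]), np.float64(0.011689087371354217)) flange (array([ 0.5757, -0.1309,  0.0693]), np.float64(0.0011517126208142414))
[[204.5102 238.9036]] [[183.6469 170.5024]]
```

View pics/c1.png

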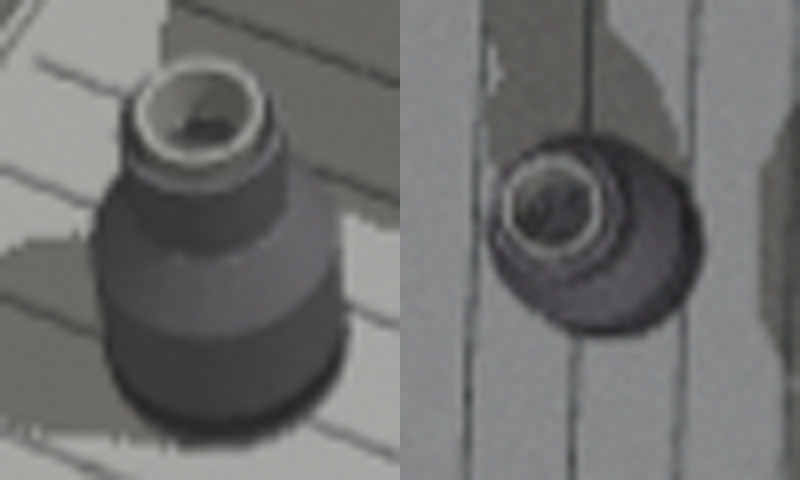

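Call:
carry_out --targets '[{"translation": [4.57,-2.64,0],"turn": 0,"grip": 0},{"translation": [4.57,-2.64,0],"turn": 0,"grip": 0},{"translation": [4.57,-2.64,0],"turn": 0,"grip": 0},{"translation": [4.57,-2.64,0],"turn": 0,"grip": 0},{"translation": [4.57,-2.64,0],"turn": 0,"grip": 0},{"translation": [4.57,-2.64,0],"turn": 0,"grip": 0},{"translation": [4.57,-2.64,0],"turn": 0,"grip": 0},{"translation": [4.57,-2.64,0],"turn": 0,"grip": 0},{"translation": [4.57,-2.64,0],"turn": 0,"grip": 0},{"translation": [4.57,-2.64,0],"turn": 0,"grip": 0}]' --grip_force 5

```text
time_s: 2.15
tool_pos: [0.5681, -0.1308, 0.1842]
ee_rot: [3.066, 0.685, 0.001]
ft_force: [0.4, -0.3, -0.1]
opening: 1.001
grasp_force: 0.0
```

Call:
carry_out --targets '[{"translation": [0,0,0],"turn": -0.18,"grip": 0},{"translation": [0,0,0],"turn": -0.18,"grip": 0},{"translation": [0,0,0],"turn": -0.18,"grip": 0},{"translation": [0,0,0],"turn": -0.18,"grip": 0},{"translation": [0,0,0],"turn": -0.18,"grip": 0},{"translation": [0,0,0],"turn": -0.18,"grip": 0},{"translation": [0,0,0],"turn": -0.18,"grip": 0},{"translation": [0,0,0],"turn": -0.07,"grip": 0},{"translation": [0,0,0],"turn": 0,"grip": 0}]'

```text
time_s: 3.28
tool_pos: [0.5672, -0.1322, 0.184]
ee_rot: [1.991, 2.43, -0.0]
ft_force: [-0.9, -0.5, 0.1]
opening: 0.999
grasp_force: 0.0
```

```bash
cat >> h.py <<'E'
def st():
    s=ctrl.read_state(); M=R.from_rotvec(s['ee_rot']).as_matrix()
    print('t',s['time_s'],'p',np.round(s['tool_pos'],4),'yang',round(np.degrees(np.arctan2(M[1,1],M[0,1])),2),'zax',np.round(M[:,2],3),'F',np.round(s['ft_force'],2),'T',np.round(s['torque'],2),'op',round(s['opening'],3),'gf',s['grasp_force'],'j1,j7',np.round(s['joint_pos'],2))
    return np.array(s['tool_pos']),M
def go(target):
    p,M=st(); print('need tool cm',np.round(100*M.T@(np.array(target)-p),2))
E
python3 -c "
from h import *
go([.5668,-.133,.080])"
```

```text
t 3.275 p [ 0.5672 -0.1322  0.184 ] yang 11.36 zax [ 0. -0. -1.] F [-0.89 -0.53  0.05] T [-0.03 -0.07  0.04] op 0.999 gf 0.0 j1,j7 [ 0.62  0.29 -0.57  1.55  0.16  1.34  0.23]
need tool cm [-0.07 -0.06 10.4 ]
```

Call:
carry_out --targets '[{"translation": [0,0,3],"turn": 0,"grip": 0},{"translation": [0,0,3],"turn": 0,"grip": 0},{"translation": [0,0,2.4],"turn": 0,"grip": 0},{"translation": [0,0,1],"turn": 0,"grip": 0},{"translation": [0,0,1],"turn": 0,"grip": 0},{"translation": [0,0,0],"turn": 0,"grip": 0}]'

```text
time_s: 4.03
tool_pos: [0.5672, -0.1321, 0.0799]
ee_rot: [-1.99, -2.431, 0.0]
ft_force: [-0.9, 0.8, -0.6]
opening: 1.001
grasp_force: 0.0
```

Call:
carry_out --targets '[{"translation": [0,0,0],"turn": 0,"grip": 0.4},{"translation": [0,0,0],"turn": 0,"grip": 0.8},{"translation": [0,0,0],"turn": 0,"grip": 1},{"translation": [0,0,0],"turn": 0,"grip": 1},{"translation": [0,0,0],"turn": 0,"grip": 1},{"translation": [0,0,0],"turn": 0,"grip": 1},{"translation": [0,0,0],"turn": 0,"grip": 1},{"translation": [0,0,0],"turn": 0,"grip": 1}]' --grip_force 5

```text
time_s: 5.03
tool_pos: [0.5672, -0.1321, 0.08]
ee_rot: [1.99, 2.431, -0.0]
ft_force: [0.1, -0.4, 0.2]
opening: 0.168
grasp_force: 0.0
```

```bash
python3 -c "
from h import *
st()
a=snap('side','s1');b=snap('top','t1')
f=lambda im,x,y,w:cv2.resize(im[y:y+w,x:x+w],(400,400),interpolation=cv2.INTER_CUBIC)
cv2.imwrite('pics/c2.png',np.hstack([f(a,230,150,60),f(b,245,150,60)])[:,:,::-1])"
```

```text
t 5.025 p [ 0.5672 -0.1321  0.08  ] yang 11.4 zax [ 0. -0. -1.] F [ 0.09 -0.44  0.18] T [ 0.02 -0.08 -0.02] op 0.168 gf 0.0 j1,j7 [ 0.61  0.37 -0.56  1.68  0.21  1.15  0.19]
```

View pics/c2.png

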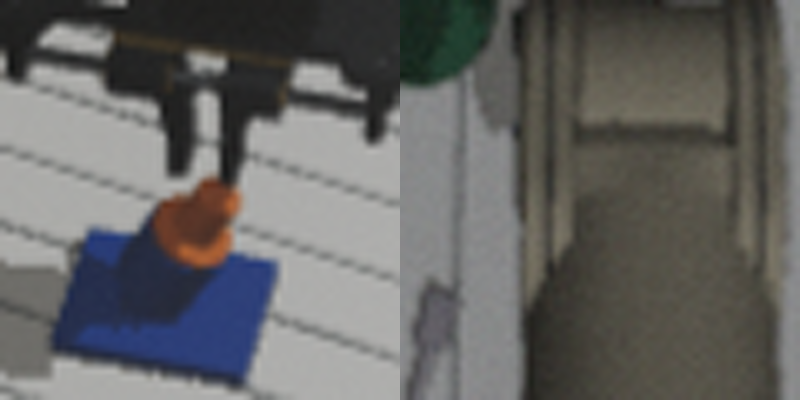

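```bash
python3 -c "
from h import *
st()
for P in ([.5672,-.1321,.08],[.5672,-.1321,.1],[.5672,-.1321,.11],[.5768,-.131,.065],[.5768-.0145,-.131-.003,.065+.0317]): 
  print(P,[((proj(c,P)[0]-o)*400/60).round() for c,o in(('side',[230,150]),('top',[245,150]))])
for c in('side',):
  for l in ('stopper','cup'): print(l,[(np.round(d['point'],3).tolist(),round(d['p'],2)) for d in ctrl.spot_point(c,l)[:3]])
"
```

```text
t 5.125 p [ 0.5672 -0.1321  0.0799] yang 11.4 zax [ 0. -0. -1.] F [-0.02 -0.65 -0.15] T [ 0.01 -0.1  -0.02] op 0.082 gf 0.0 j1,j7 [ 0.61  0.37 -0.56  1.68  0.21  1.15  0.19]
[0.5672, -0.1321, 0.08] [array([205., 217.]), array([206., 219.])]
[0.5672, -0.1321, 0.1] [array([206., 188.]), array([208., 215.])]
[0.5672, -0.1321, 0.11] [array([206., 174.]), array([208., 213.])]
[0.5768, -0.131, 0.065] [array([186., 233.]), array([203., 204.])]
[0.5623, -0.134, 0.09670000000000001] [array([217., 194.]), array([211., 225.])]
stopper [([0.58, -0.132, 0.073], 0.66), ([0.314, -0.535, 0.021], 0.48)]
cup [([0.576, -0.134, 0.004], 0.88), ([0.782, 0.073, 0.031], 0.37)]
```

Call:
carry_out --targets '[{"translation": [0,0,0],"turn": 0,"grip": 1},{"translation": [0,0,0],"turn": 0,"grip": 1}]'

```text
time_s: 5.48
tool_pos: [0.5673, -0.1321, 0.08]
ee_rot: [1.99, 2.431, -0.0]
ft_force: [-0.2, 0.8, 0.4]
opening: 0.003
grasp_force: 0.0
```

```bash
python3 -c "
from h import *
st()
a=snap('side','s2')
im=cv2.resize(a[135:215,215:305],(900,800),interpolation=cv2.INTER_CUBIC)
im=(255*(im/255.)**.5).astype('uint8')
cv2.imwrite('pics/c3.png',cv2.resize(im,(675,600))[:,:,::-1])"
```

```text
t 5.475 p [ 0.5673 -0.1321  0.08  ] yang 11.4 zax [ 0. -0. -1.] F [-0.25  0.82  0.38] T [ 0.03 -0.1  -0.05] op 0.003 gf 0.0 j1,j7 [ 0.61  0.37 -0.56  1.68  0.21  1.15  0.19]
```

View pics/c3.png

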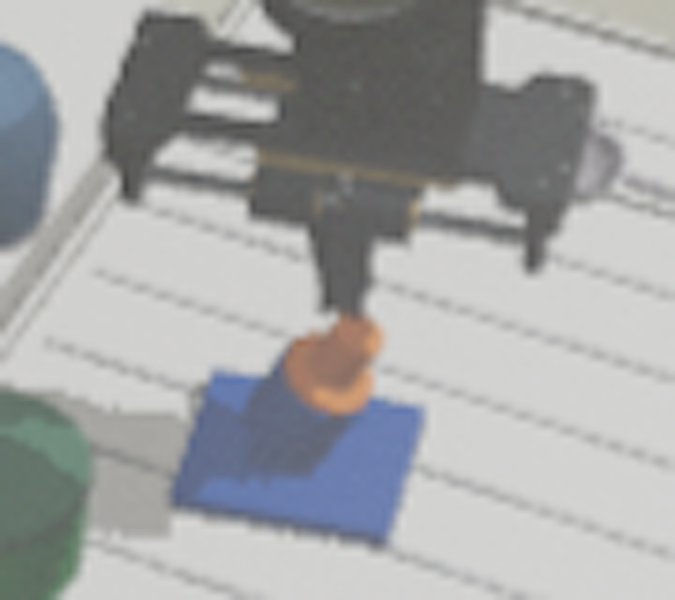

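```bash
python3 -c "
from h import *
o=[]
for c,n,x,y in(('side','s0',365,70),('top','t0',380,230)):
  im=cv2.imread(f'pics/{n}.png'); im=cv2.resize(im[y:y+60,x:x+60],(400,400),interpolation=cv2.INTER_CUBIC)
  im=(255*(im/255.)**.5).astype('uint8')
  for z,k in((.184,(0,0,255)),(.21,(0,255,0))):
    p=proj(c,[.266,-.566,z])[0];print(c,p); q=((p-[x,y]+.5)*400/60).astype(int); cv2.drawMarker(im,tuple(map(int,q)),k,0,14,1)
  o.append(im)
cv2.imwrite('pics/c4.png',np.hstack(o))
"
```

```text
side [390.17327446 106.65604519]
side [391.86182114 100.59362698]
top [407.03518448 274.28491895]
top [409.95396601 275.31141671]
```

View pics/c4.png

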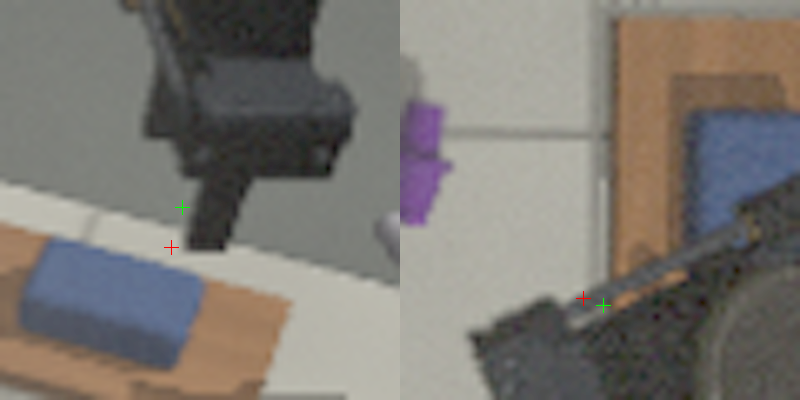

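Call:
carry_out --targets '[{"translation": [0,0,0.25],"turn": 0,"grip": 1},{"translation": [0,0,0.25],"turn": 0,"grip": 1}]'

```text
time_s: 5.78
tool_pos: [0.5672, -0.1321, 0.0747]
ee_rot: [1.99, 2.431, -0.0]
ft_force: [0.5, 1.2, -0.6]
opening: 0.007
grasp_force: 0.0
```

```bash
python3 -c "
from h import *
st(); print(ctrl.grasp_offset)
for c in('side','top'): print(c,ctrl.camera_info(c)['k1'],np.array(ctrl.camera_info(c)['camera_matrix']).round(1).tolist(),proj(c,[.318,-.53,.023]))
"
```

```text
t 5.775 p [ 0.5672 -0.1321  0.0747] yang 11.4 zax [-0. -0. -1.] F [ 0.45  1.17 -0.56] T [ 0.01 -0.09 -0.04] op 0.007 gf 0.0 j1,j7 [ 0.61  0.38 -0.56  1.68  0.22  1.14  0.19]
0.0187
side -0.030682991193277956 [[454.5, 0.0, 260.3], [0.0, 454.5, 191.2], [0.0, 0.0, 1.0]] [[364.59342715 143.07482349]]
top -0.12109957217578672 [[394.9, 0.0, 254.1], [0.0, 394.9, 186.9], [0.0, 0.0, 1.0]] [[381.7968168  254.40967876]]
```

Call:
carry_out --targets '[{"translation": [0,0,0.25],"turn": 0,"grip": 1},{"translation": [0,0,0.25],"turn": 0,"grip": 1}]'

```text
time_s: 6.02
tool_pos: [0.5672, -0.1321, 0.0697]
ee_rot: [1.99, 2.431, -0.0]
ft_force: [-0.1, 0.6, -2.0]
opening: 0.007
grasp_force: 0.0
```

Call:
carry_out --targets '[{"translation": [0,0,0.25],"turn": 0,"grip": 1},{"translation": [0,0,0],"turn": 0,"grip": 1}]'

```text
time_s: 6.28
tool_pos: [0.5671, -0.1321, 0.0672]
ee_rot: [-1.99, -2.431, 0.0]
ft_force: [-0.4, -0.4, -0.1]
opening: 0.006
grasp_force: 0.0
```

Call:
carry_out --targets '[{"translation": [0,0,0.25],"turn": 0,"grip": 1},{"translation": [0,0,0],"turn": 0,"grip": 1}]'

```text
time_s: 6.52
tool_pos: [0.5676, -0.1322, 0.0658]
ee_rot: [1.989, 2.43, 0.0]
ft_force: [-2.5, 1.0, 7.0]
opening: 0.005
grasp_force: 3.5
```

Call:
carry_out --targets '[{"translation": [0,0,0.25],"turn": 0,"grip": 1},{"translation": [0,0,0],"turn": 0,"grip": 1}]'

```text
time_s: 6.78
tool_pos: [0.5679, -0.1322, 0.0651]
ee_rot: [1.989, 2.429, -0.0]
ft_force: [-10.5, 1.4, 24.5]
opening: 0.006
grasp_force: 12.0
```

```bash
python3 -c "
from h import *
st()
a=snap('side','s3')
im=cv2.resize(a[155:215,235:295],(600,600),interpolation=cv2.INTER_CUBIC)
im=(255*(im/255.)**.5).astype('uint8')
cv2.imwrite('pics/c5.png',im[:,:,::-1])"
```

```text
t 6.775 p [ 0.5679 -0.1322  0.0651] yang 11.4 zax [ 0.001 -0.001 -1.   ] F [-10.53   1.38  24.53] T [0.32 2.17 0.01] op 0.006 gf 11.98381394147873 j1,j7 [ 0.6   0.39 -0.56  1.69  0.23  1.12  0.18]
```

View pics/c5.png

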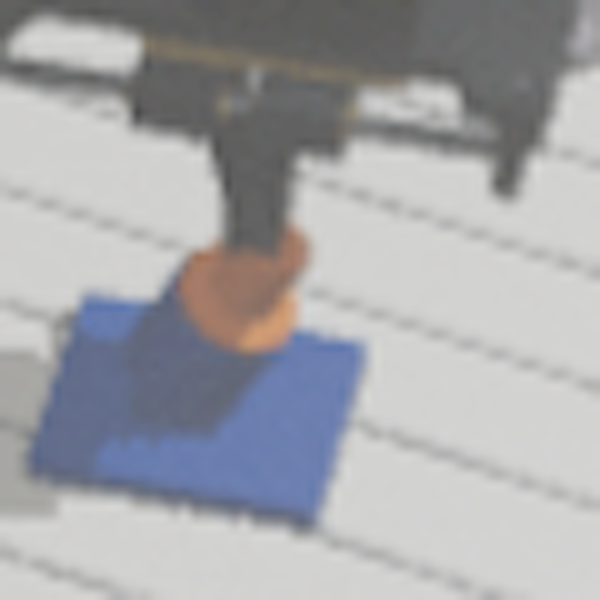

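Call:
carry_out --targets '[{"translation": [0,0,-2],"turn": 0,"grip": 0.8},{"translation": [0,0,-3],"turn": 0,"grip": 0},{"translation": [0,0,0],"turn": 0,"grip": 0},{"translation": [0,0,0],"turn": 0,"grip": 0},{"translation": [0,0,0],"turn": 0,"grip": 0},{"translation": [0,0,0],"turn": 0,"grip": 0},{"translation": [0,0,0],"turn": 0,"grip": 0}]' --grip_force 5

```text
time_s: 7.7
tool_pos: [0.5671, -0.132, 0.1121]
ee_rot: [-1.989, -2.431, 0.0]
ft_force: [0.6, 0.3, -0.3]
opening: 0.714
grasp_force: 0.0
```

```bash
python3 -c "
from h import *
go([.5668,-.133,.049])"
```

```text
t 7.7 p [ 0.5671 -0.132   0.1121] yang 11.41 zax [-0.  0. -1.] F [ 0.55  0.31 -0.26] T [ 0.03 -0.1  -0.04] op 0.714 gf 0.0 j1,j7 [ 0.62  0.34 -0.57  1.65  0.19  1.21  0.21]
need tool cm [-0.09 -0.04  6.31]
```

Call:
carry_out --targets '[{"translation": [-0.1,0,0],"turn": 0,"grip": 0},{"translation": [0,0,1.5],"turn": 0,"grip": 0},{"translation": [0,0,1.5],"turn": 0,"grip": 0},{"translation": [0,0,1.5],"turn": 0,"grip": 0},{"translation": [0,0,1],"turn": 0,"grip": 0},{"translation": [0,0,0.8],"turn": 0,"grip": 0}]'

```text
time_s: 8.45
tool_pos: [0.5673, -0.133, 0.0486]
ee_rot: [-1.989, -2.431, 0.0]
ft_force: [-0.5, -0.5, 0.6]
opening: 1.002
grasp_force: 0.0
```

Call:
carry_out --targets '[{"translation": [0,0,0],"turn": 0,"grip": 1},{"translation": [0,0,0],"turn": 0,"grip": 1},{"translation": [0,0,0],"turn": 0,"grip": 1},{"translation": [0,0,0],"turn": 0,"grip": 1},{"translation": [0,0,0],"turn": 0,"grip": 1},{"translation": [0,0,0],"turn": 0,"grip": 1},{"translation": [0,0,0],"turn": 0,"grip": 1},{"translation": [0,0,0],"turn": 0,"grip": 1}]'

```text
time_s: 9.45
tool_pos: [0.5654, -0.1337, 0.0492]
ee_rot: [-1.989, -2.428, 0.005]
ft_force: [-10.1, 0.1, 6.5]
opening: 0.325
grasp_force: 5.0
```

```bash
python3 -c "
from h import *
st()"
```

```text
t 9.45 p [ 0.5654 -0.1337  0.0492] yang 11.36 zax [-0.004 -0.001 -1.   ] F [-10.07   0.14   6.47] T [-0.16  2.14 -0.01] op 0.325 gf 4.965569595806301 j1,j7 [ 0.6   0.41 -0.55  1.71  0.24  1.1   0.18]
```

Call:
carry_out --targets '[{"translation": [0,-0.25,0],"turn": 0,"grip": 1},{"translation": [0,-0.16,-0.35],"turn": 0,"grip": 1},{"translation": [0,-0.16,-0.35],"turn": 0,"grip": 1},{"translation": [0,-0.16,-0.35],"turn": 0,"grip": 1},{"translation": [0,-0.16,-0.35],"turn": 0,"grip": 1}]' --grip_force 10

```text
time_s: 10.07
tool_pos: [0.5587, -0.1348, 0.0638]
ee_rot: [1.99, 2.431, 0.0]
ft_force: [0.3, -0.1, -0.8]
opening: 0.311
grasp_force: 9.0
```

```bash
python3 -c "
from h import *
st()"
```

```text
t 10.075 p [ 0.5587 -0.1348  0.0638] yang 11.4 zax [ 0. -0. -1.] F [ 0.33 -0.08 -0.76] T [ 0.01 -0.16 -0.02] op 0.311 gf 8.996709287166595 j1,j7 [ 0.62  0.38 -0.56  1.72  0.22  1.11  0.2 ]
```

Call:
carry_out --targets '[{"translation": [0,-0.2,-0.5],"turn": 0,"grip": 1},{"translation": [0,-0.2,-0.5],"turn": 0,"grip": 1},{"translation": [0,-0.2,-0.5],"turn": 0,"grip": 1},{"translation": [0,-0.2,-0.5],"turn": 0,"grip": 1},{"translation": [0,-0.2,-0.5],"turn": 0,"grip": 1},{"translation": [0,0,-3],"turn": 0,"grip": 1},{"translation": [0,0,-4],"turn": 0,"grip": 1},{"translation": [0,0,-3],"turn": 0,"grip": 1},{"translation": [0,0,0],"turn": 0,"grip": 1}]' --grip_force 20

```text
time_s: 11.2
tool_pos: [0.5502, -0.1369, 0.1911]
ee_rot: [1.987, 2.428, 0.003]
ft_force: [0.3, -0.0, -1.5]
opening: 0.305
grasp_force: 18.1
```

```bash
python3 -c "
from h import *
st()
a=snap('side','s4')
im=cv2.resize(a[120:210,220:310],(600,600),interpolation=cv2.INTER_CUBIC)
im=(255*(im/255.)**.5).astype('uint8')
cv2.imwrite('pics/c6.png',im[:,:,::-1])"
```

```text
t 11.2 p [ 0.5502 -0.1369  0.1911] yang 11.4 zax [ 0.004 -0.001 -1.   ] F [ 0.3  -0.02 -1.54] T [ 0.02 -0.05  0.04] op 0.305 gf 18.105449080467224 j1,j7 [ 0.66  0.25 -0.58  1.59  0.14  1.34  0.26]
```

View pics/c6.png

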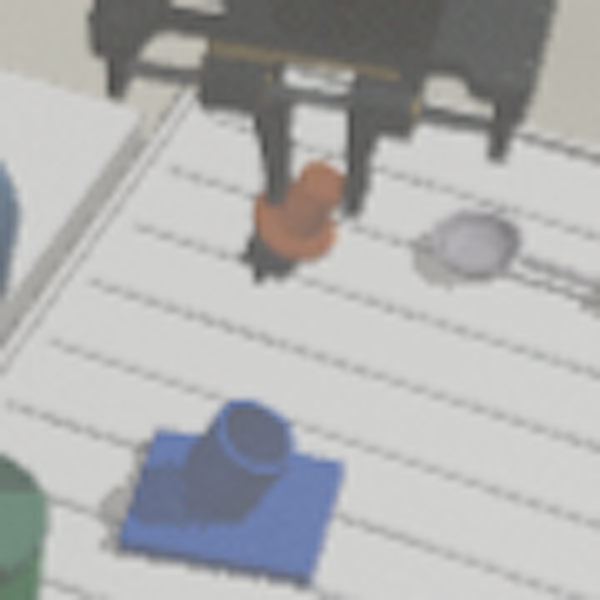

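```bash
python3 -c "
from h import *
st()
for l,n in (('stopper','spot_point'),('stopper','look_for'),('collar_top','spot_point'),('flask','spot_point')):
  print(l,[(np.round(d['point'],3).tolist(),round(d['p'],2)) for d in getattr(ctrl,n)('side',l)[:3]])
P=lambda u,v:(220+u/6.667-.4,120+v/6.667-.4)
# tilted model predictions
p,M=st()
for th in (10,15,22,25):
  for dz in (.010,.015,.020):
    s,c=np.sin(np.radians(th)),np.cos(np.radians(th)); y0=-.01325+.035*s+.012*c
    O=p+M[:,1]*y0+[0,0,dz]; ax=-M[:,1]*s+np.array([0,0,c])
    print(th,dz,[((proj('side',O+ax*k)[0]-[220,120])*6.667).round().tolist() for k in(.035,.005,-.033)])
"
```

```text
t 11.25 p [ 0.5493 -0.1369  0.1892] yang 11.4 zax [ 0.002 -0.001 -1.   ] F [ 0.19  0.76 -1.44] T [-0.04 -0.13 -0.02] op 0.308 gf 18.105542063713074 j1,j7 [ 0.65  0.25 -0.58  1.59  0.14  1.34  0.26]
stopper [([0.564, -0.133, 0.214], 0.72), ([0.312, -0.538, 0.021], 0.68)]
stopper [([0.556, -0.125, 0.222], 0.58), ([0.315, -0.528, 0.03], 0.57)]
collar_top [([0.594, 0.182, 0.153], 0.6)]
flask [([0.592, 0.18, 0.007], 0.65)]
t 11.45 p [ 0.5482 -0.1367  0.1872] yang 11.41 zax [-0.002  0.001 -1.   ] F [-0.23 -0.21 -0.95] T [ 0.   -0.1   0.02] op 0.299 gf 18.107032477855682 j1,j7 [ 0.65  0.25 -0.58  1.59  0.14  1.34  0.26]
10 0.01 [[324.0, 192.0], [311.0, 238.0], [295.0, 294.0]]
10 0.015 [[324.0, 184.0], [311.0, 230.0], [295.0, 287.0]]
10 0.02 [[324.0, 175.0], [311.0, 222.0], [295.0, 279.0]]
15 0.01 [[324.0, 193.0], [306.0, 237.0], [283.0, 291.0]]
15 0.015 [[325.0, 185.0], [306.0, 229.0], [283.0, 284.0]]
15 0.02 [[325.0, 176.0], [306.0, 221.0], [283.0, 276.0]]
22 0.01 [[325.0, 195.0], [299.0, 237.0], [268.0, 287.0]]
22 0.015 [[325.0, 187.0], [299.0, 229.0], [268.0, 279.0]]
22 0.02 [[326.0, 179.0], [300.0, 220.0], [268.0, 271.0]]
25 0.01 [[326.0, 197.0], [297.0, 236.0], [261.0, 285.0]]
25 0.015 [[326.0, 188.0], [297.0, 228.0], [261.0, 277.0]]
25 0.02 [[326.0, 180.0], [297.0, 220.0], [262.0, 269.0]]
```

```bash
python3 -c "
from h import *
go([.5735,.1807,.215])"
```

```text
t 11.45 p [ 0.5482 -0.1367  0.1872] yang 11.41 zax [-0.002  0.001 -1.   ] F [-0.23 -0.21 -0.95] T [ 0.   -0.1   0.02] op 0.299 gf 18.107032477855682 j1,j7 [ 0.65  0.25 -0.58  1.59  0.14  1.34  0.26]
need tool cm [30.62  8.75 -2.76]
```

Call:
carry_out --targets '[{"translation": [0,0,-2.8],"turn": 0,"grip": 1},{"translation": [3.83,1.09,0],"turn": 0,"grip": 1},{"translation": [3.83,1.09,0],"turn": 0,"grip": 1},{"translation": [3.83,1.09,0],"turn": 0,"grip": 1},{"translation": [3.83,1.09,0],"turn": 0,"grip": 1},{"translation": [3.83,1.09,0],"turn": 0,"grip": 1},{"translation": [3.83,1.09,0],"turn": 0,"grip": 1},{"translation": [3.83,1.09,0],"turn": 0,"grip": 1},{"translation": [3.83,1.09,0],"turn": 0,"grip": 1},{"translation": [0,0,0],"turn": 0,"grip": 1}]'

```text
time_s: 12.7
tool_pos: [0.5724, 0.1848, 0.2154]
ee_rot: [-1.981, -2.435, -0.0]
ft_force: [0.3, 0.7, -1.4]
opening: 0.307
grasp_force: 18.1
```

```bash
python3 -c "
from h import *
go([.5735,.1807,.165]); snap('side','s5')
for l in ('stopper','collar_top'):
  print(l,[(np.round(d['point'],3).tolist(),round(d['p'],2)) for d in ctrl.spot_point('side',l)[:2]])"
```

```text
t 12.7 p [0.5724 0.1848 0.2154] yang 11.73 zax [-0.002  0.002 -1.   ] F [ 0.26  0.68 -1.36] T [-0.03 -0.12 -0.02] op 0.307 gf 18.12938690185547 j1,j7 [ 0.19  0.36 -0.74  1.45  0.24  1.43 -0.35]
need tool cm [-0.43  0.03  5.04]
stopper [([0.314, -0.535, 0.021], 0.61), ([0.587, 0.187, 0.238], 0.46)]
collar_top [([0.593, 0.183, 0.156], 0.62)]
```

Call:
carry_out --targets '[{"translation": [-0.2,0,2],"turn": 0,"grip": 1},{"translation": [0,0,2],"turn": 0,"grip": 1},{"translation": [0,0,0.5],"turn": 0,"grip": 1},{"translation": [0,0,0],"turn": 0,"grip": 1}]'

```text
time_s: 13.35
tool_pos: [0.5741, 0.1785, 0.1713]
ee_rot: [-1.99, -2.431, 0.001]
ft_force: [1.1, -0.2, -1.2]
opening: 0.304
grasp_force: 18.1
```

```bash
python3 -c "
from h import *
go([.5735,.1807,.165])"
```

```text
t 13.35 p [0.5741 0.1785 0.1713] yang 11.38 zax [-0. -0. -1.] F [ 1.14 -0.22 -1.22] T [ 0.03 -0.12 -0.03] op 0.304 gf 18.130607306957245 j1,j7 [ 0.2   0.38 -0.73  1.51  0.26  1.35 -0.36]
need tool cm [ 0.23 -0.02  0.63]
```

Call:
carry_out --targets '[{"translation": [0.23,0,0.3],"turn": 0,"grip": 1},{"translation": [0,0,0.3],"turn": 0,"grip": 1},{"translation": [0,0,0.3],"turn": 0,"grip": 1},{"translation": [0,0,0],"turn": 0,"grip": 1}]'

```text
time_s: 13.85
tool_pos: [0.5737, 0.181, 0.1622]
ee_rot: [-1.99, -2.431, 0.001]
ft_force: [-0.5, -0.6, -1.3]
opening: 0.304
grasp_force: 18.1
```

Call:
carry_out --targets '[{"translation": [0,0,0.25],"turn": 0,"grip": 1},{"translation": [0,0,0.25],"turn": 0,"grip": 1},{"translation": [0,0,0],"turn": 0,"grip": 1}]'

```text
time_s: 14.22
tool_pos: [0.5736, 0.181, 0.1572]
ee_rot: [-1.99, -2.431, 0.001]
ft_force: [0.4, 0.0, -1.2]
opening: 0.303
grasp_force: 18.1
```

Call:
carry_out --targets '[{"translation": [0,0,0.25],"turn": 0,"grip": 1},{"translation": [0,0,0.25],"turn": 0,"grip": 1},{"translation": [0,0,0],"turn": 0,"grip": 1}]'

```text
time_s: 14.6
tool_pos: [0.5738, 0.181, 0.1523]
ee_rot: [1.99, 2.431, -0.0]
ft_force: [0.6, 0.7, -1.1]
opening: 0.305
grasp_force: 18.2
```

Call:
carry_out --targets '[{"translation": [0,0,0.25],"turn": 0,"grip": 1},{"translation": [0,0,0.25],"turn": 0,"grip": 1},{"translation": [0,0,0],"turn": 0,"grip": 1}]'

```text
time_s: 14.98
tool_pos: [0.5747, 0.1813, 0.1481]
ee_rot: [1.989, 2.43, 0.003]
ft_force: [3.2, 0.2, 5.2]
opening: 0.303
grasp_force: 19.4
```

Call:
carry_out --targets '[{"translation": [0,0.15,0],"turn": 0,"grip": 1},{"translation": [0,0.1,0.1],"turn": 0,"grip": 1},{"translation": [0,0,0.2],"turn": 0,"grip": 1},{"translation": [0,0,0],"turn": 0,"grip": 1}]'

```text
time_s: 15.48
tool_pos: [0.5763, 0.1818, 0.1452]
ee_rot: [1.989, 2.431, 0.001]
ft_force: [-0.1, -1.0, 8.3]
opening: 0.307
grasp_force: 19.3
```

```bash
python3 -c "
from h import *
st(); snap('side','s6')
for l in ('stopper','collar_top'):
  print(l,[(np.round(d['point'],3).tolist(),round(d['p'],2)) for d in ctrl.spot_point('side',l)[:2]])"
```

```text
t 15.475 p [0.5763 0.1818 0.1452] yang 11.41 zax [ 0.001  0.    -1.   ] F [-0.12 -1.01  8.28] T [-0.07 -0.12  0.02] op 0.307 gf 19.307558834552765 j1,j7 [ 0.19  0.4  -0.73  1.54  0.27  1.3  -0.37]
stopper [([0.59, 0.182, 0.168], 0.45)]
collar_top [([0.591, 0.184, 0.006], 0.69), ([0.595, 0.184, 0.152], 0.54)]
```

Call:
carry_out --targets '[{"translation": [0,0,-0.1],"turn": 0,"grip": 0.65},{"translation": [0,0,0],"turn": 0,"grip": 0.6},{"translation": [0,0,0],"turn": 0,"grip": 0.55},{"translation": [0,0,0],"turn": 0,"grip": 0.5},{"translation": [0,0,0],"turn": 0,"grip": 0.5},{"translation": [0,0,0],"turn": 0,"grip": 0.5}]' --grip_force 5

```text
time_s: 16.38
tool_pos: [0.5761, 0.1815, 0.1454]
ee_rot: [-1.99, -2.431, 0.0]
ft_force: [-0.2, 0.1, 0.6]
opening: 0.501
grasp_force: 0.0
```

```bash
python3 -c "
from h import *
st(); snap('side','s7')
for l in ('stopper','collar_top','flask'):
  for n in('spot_point','look_for'): print(l,[(np.round(d['point'],3).tolist(),round(d['p'],2)) for d in getattr(ctrl,n)('side',l)[:2]])
a=cv2.imread('pics/s7.png'); im=cv2.resize(a[190:290,160:260],(600,600),interpolation=cv2.INTER_CUBIC)
cv2.imwrite('pics/c7.png',(255*(im/255.)**.5).astype('uint8'))
h=cv2.cvtColor(a,cv2.COLOR_BGR2HSV);m=cv2.inRange(h,(3,130,50),(15,255,255))[190:290,160:260]
for r in m[::2,::1]: 
  s=''.join('#' if v else '.' for v in r[15:75]); 
  if '#' in s: print(s)
"
```

```text
t 16.375 p [0.5761 0.1815 0.1454] yang 11.4 zax [-0. -0. -1.] F [-0.21  0.08  0.63] T [-0.03 -0.1  -0.01] op 0.501 gf 0.0 j1,j7 [ 0.19  0.4  -0.73  1.54  0.27  1.3  -0.37]
stopper [([0.314, -0.536, 0.016], 0.68), ([0.593, 0.186, 0.164], 0.62)]
stopper [([0.584, 0.19, 0.171], 0.59)]
collar_top [([0.595, 0.183, 0.153], 0.5)]
collar_top [([0.586, 0.192, 0.171], 0.68), ([0.589, 0.2, 0.147], 0.59)]
flask [([0.59, 0.182, 0.005], 0.97)]
flask [([0.574, 0.208, 0.089], 0.92)]
.............................#######........................
............................#########.......................
...........................##########.......................
........................##############......................
.......................###############......................
........................##############......................
.........................#############......................
...........................########.........................
```

Call:
carry_out --targets '[{"translation": [0,0,0],"turn": 0,"grip": 0},{"translation": [0,0,0],"turn": 0,"grip": 0},{"translation": [0,0,0],"turn": 0,"grip": 0},{"translation": [0,0,0],"turn": 0,"grip": 0},{"translation": [0,0,0],"turn": 0,"grip": 0},{"translation": [0,0.6,0],"turn": 0,"grip": 0},{"translation": [0,0.6,0],"turn": 0,"grip": 0},{"translation": [0,0.6,0],"turn": 0,"grip": 0},{"translation": [0,0,0],"turn": 0,"grip": 0}]'

```text
time_s: 17.85
tool_pos: [0.5942, 0.1853, 0.1452]
ee_rot: [-1.99, -2.431, -0.0]
ft_force: [0.7, 0.0, 0.1]
opening: 1.0
grasp_force: 0.0
```

```bash
python3 -c "
from h import *
go([.595,.185,.145]); snap('side','s8')
for l in ('stopper','collar_top'):
  for n in('spot_point',): print(l,[(np.round(d['point'],3).tolist(),round(d['p'],2)) for d in getattr(ctrl,n)('side',l)[:2]])
print(proj('side',[[.595,.185,.192],[.595,.185,.162],[.595,.185,.15]]))
a=cv2.imread('pics/s8.png'); im=cv2.resize(a[190:290,160:260],(600,600),interpolation=cv2.INTER_CUBIC)
cv2.imwrite('pics/c8.png',(255*(im/255.)**.5).astype('uint8'))
h=cv2.cvtColor(a,cv2.COLOR_BGR2HSV);m=cv2.inRange(h,(3,130,50),(15,255,255))
for i,r in enumerate(m[200:260]): 
  s=''.join('#' if v else '.' for v in r[180:230]); 
  if '#' in s: print(200+i,s)
"
```

```text
t 17.85 p [0.5942 0.1853 0.1452] yang 11.4 zax [-0.  0. -1.] F [0.66 0.01 0.09] T [-0.01 -0.08  0.01] op 1.0 gf 0.0 j1,j7 [ 0.17  0.44 -0.72  1.49  0.29  1.32 -0.38]
need tool cm [-0.05  0.07  0.02]
stopper [([0.592, 0.182, 0.165], 0.45)]
collar_top [([0.594, 0.183, 0.15], 0.56)]
[[203.31595458 229.49579243]
 [204.17503184 236.26476882]
 [204.51016781 238.90359309]]
227 .........................#####....................
228 ........................#######...................
229 ........................########..................
230 .......................#########..................
231 .....................###########..................
232 ....................############..................
233 ...................#############..................
234 ...................##############.................
235 ...................##############.................
236 ..................###############.................
237 ...................##############.................
238 ...................##############.................
239 ...................##############.................
240 ....................#############.................
241 .....................##########...................
242 ......................########....................
```

Call:
carry_out --targets '[{"translation": [0,0.5,0],"turn": 0,"grip": 0},{"translation": [0,0.5,0],"turn": 0,"grip": 0},{"translation": [0,0.5,0],"turn": 0,"grip": 0},{"translation": [0,0.4,0],"turn": 0,"grip": 0},{"translation": [0,0.4,0],"turn": 0,"grip": 0},{"translation": [0,0,0],"turn": 0,"grip": 0}]'

```text
time_s: 18.75
tool_pos: [0.6166, 0.1897, 0.1453]
ee_rot: [-1.99, -2.431, 0.0]
ft_force: [-0.8, -0.5, 0.5]
opening: 1.003
grasp_force: 0.0
```

Call:
carry_out --targets '[{"translation": [0,0.25,0],"turn": 0,"grip": 0},{"translation": [0,0.25,0],"turn": 0,"grip": 0},{"translation": [0,0.1,0],"turn": 0,"grip": 0},{"translation": [0,0,0],"turn": 0,"grip": 0}]'

```text
time_s: 19.25
tool_pos: [0.6223, 0.1909, 0.1454]
ee_rot: [1.99, 2.431, -0.0]
ft_force: [0.1, -0.5, 0.3]
opening: 1.002
grasp_force: 0.1
```

```bash
python3 -c "
from h import *
go([.595,.185,.145]); snap('side','s9')
a=cv2.imread('pics/s9.png')
h=cv2.cvtColor(a,cv2.COLOR_BGR2HSV);m=cv2.inRange(h,(3,130,50),(15,255,255))
for i,r in enumerate(m[200:260]): 
  s=''.join('#' if v else '.' for v in r[180:230]); 
  if '#' in s: print(200+i,s)
"
```

```text
t 19.25 p [0.6223 0.1909 0.1454] yang 11.4 zax [ 0. -0. -1.] F [ 0.08 -0.52  0.27] T [-0.05 -0.04 -0.04] op 1.002 gf 0.11388414306566119 j1,j7 [ 0.13  0.5  -0.7   1.41  0.32  1.35 -0.38]
need tool cm [-0.03 -2.79  0.04]
226 ......................##..........................
227 .....................#####........................
228 .....................######.......................
229 .....................#######......................
230 .....................#######......................
231 ...................########.......................
232 ..................#########.......................
233 ..................#########.......................
234 .................###########......................
235 .................###########...#..................
236 .................###############..................
237 .................###############..................
238 ..................##############..................
239 ..................#############...................
240 ...................###########....................
241 ....................#########.....................
242 ......................####........................
```

Call:
carry_out --targets '[{"translation": [0,0.2,0],"turn": 0,"grip": 0},{"translation": [0,0.15,0],"turn": 0,"grip": 0},{"translation": [0,0,0],"turn": 0,"grip": 0},{"translation": [0,-1,0],"turn": 0,"grip": 0},{"translation": [0,-1,0],"turn": 0,"grip": 0},{"translation": [0,-1.1,0],"turn": 0,"grip": 0},{"translation": [0,0,0],"turn": 0,"grip": 0}]'

```text
time_s: 20.18
tool_pos: [0.5947, 0.1852, 0.1458]
ee_rot: [1.989, 2.431, -0.0]
ft_force: [-0.0, -0.4, 0.7]
opening: 1.004
grasp_force: 0.0
```

```bash
python3 -c "
from h import *
go([.595,.185,.145]); snap('side','s10')
for l in ('stopper','collar_top'):
  for n in('spot_point',): print(l,[(np.round(d['point'],3).tolist(),round(d['p'],2)) for d in getattr(ctrl,n)('side',l)[:2]])
a=cv2.imread('pics/s10.png')
h=cv2.cvtColor(a,cv2.COLOR_BGR2HSV);m=cv2.inRange(h,(3,130,50),(15,255,255))
for i,r in enumerate(m[200:260]): 
  s=''.join('#' if v else '.' for v in r[180:230]); 
  if '#' in s: print(200+i,s)
"
```

```text
t 20.175 p [0.5947 0.1852 0.1458] yang 11.41 zax [ 0.001 -0.001 -1.   ] F [-0.02 -0.38  0.72] T [ 0.   -0.09  0.05] op 1.004 gf 0.0 j1,j7 [ 0.17  0.44 -0.72  1.49  0.3   1.32 -0.38]
need tool cm [-0.02  0.03  0.08]
stopper [([0.315, -0.532, 0.021], 0.5), ([0.598, 0.185, 0.165], 0.47)]
collar_top [([0.597, 0.181, 0.15], 0.47)]
226 .....................####.........................
227 ....................######........................
228 ...................########.......................
229 ...................########.......................
230 ...................########.......................
231 ...................##########.....................
232 ..................############....................
233 .................##############...................
234 .................##############...................
235 ................###############...................
236 ................###############...................
237 ................###############...................
238 ................###############...................
239 .................#############....................
240 .................############.....................
241 ...................#########......................
242 ....................#######.......................
```

Call:
carry_out --targets '[{"translation": [0,0.03,0.3],"turn": 0,"grip": 0},{"translation": [0,0,0.3],"turn": 0,"grip": 0},{"translation": [0,0,0.2],"turn": 0,"grip": 0},{"translation": [0,0,0],"turn": 0,"grip": 0}]'

```text
time_s: 20.82
tool_pos: [0.5955, 0.1855, 0.1371]
ee_rot: [-1.99, -2.431, 0.0]
ft_force: [-0.4, 0.3, -0.6]
opening: 1.002
grasp_force: 0.0
```

Call:
carry_out --targets '[{"translation": [0,0,0],"turn": 0,"grip": 0.6},{"translation": [0,0,0],"turn": 0,"grip": 0.6},{"translation": [0,0,0],"turn": 0,"grip": 0.65},{"translation": [0,0,0],"turn": 0,"grip": 0.7},{"translation": [0,0,0],"turn": 0,"grip": 1},{"translation": [0,0,0],"turn": 0,"grip": 1},{"translation": [0,0,0],"turn": 0,"grip": 1},{"translation": [0,0,0],"turn": 0,"grip": 1}]' --grip_force 5

```text
time_s: 21.82
tool_pos: [0.5956, 0.1855, 0.1374]
ee_rot: [1.99, 2.431, -0.0]
ft_force: [-0.1, 0.5, -0.2]
opening: 0.278
grasp_force: 5.0
```

```bash
python3 -c "
from h import *
st()"
```

```text
t 21.825 p [0.5956 0.1855 0.1374] yang 11.4 zax [ 0. -0. -1.] F [-0.1   0.49 -0.21] T [-0.08 -0.08  0.01] op 0.278 gf 4.997776374220848 j1,j7 [ 0.17  0.45 -0.72  1.5   0.3   1.31 -0.38]
```

Call:
carry_out --targets '[{"translation": [0,0,0.05],"turn": 0,"grip": 1},{"translation": [0,0,0.05],"turn": 0,"grip": 1},{"translation": [0,0,0],"turn": 0,"grip": 1}]' --grip_force 15

```text
time_s: 22.2
tool_pos: [0.5958, 0.1856, 0.1373]
ee_rot: [1.989, 2.431, 0.001]
ft_force: [-1.2, -1.2, 6.7]
opening: 0.267
grasp_force: 15.0
```

Touching the ledge at about 7 N. Now turn in small steps.

Call:
carry_out --targets '[{"translation": [0,0,0],"turn": 0.1,"grip": 1},{"translation": [0,0,0],"turn": 0.1,"grip": 1},{"translation": [0,0,0],"turn": 0,"grip": 1}]'

```text
time_s: 22.58
tool_pos: [0.5962, 0.1857, 0.1373]
ee_rot: [2.222, 2.22, 0.002]
ft_force: [0.2, -0.4, 6.5]
opening: 0.271
grasp_force: 15.0
```

Call:
carry_out --targets '[{"translation": [0,0,0],"turn": 0.1,"grip": 1},{"translation": [0,0,0],"turn": 0.1,"grip": 1},{"translation": [0,0,0],"turn": 0,"grip": 1}]'

```text
time_s: 22.95
tool_pos: [0.5962, 0.1858, 0.1372]
ee_rot: [2.432, 1.988, 0.002]
ft_force: [-0.1, 0.2, 6.0]
opening: 0.268
grasp_force: 15.0
```

Call:
carry_out --targets '[{"translation": [0,0,0],"turn": 0.1,"grip": 1},{"translation": [0,0,0],"turn": 0.1,"grip": 1},{"translation": [0,0,0],"turn": 0,"grip": 1}]'

```text
time_s: 23.32
tool_pos: [0.5962, 0.1858, 0.1372]
ee_rot: [2.617, 1.736, 0.002]
ft_force: [-0.6, 0.2, 6.2]
opening: 0.27
grasp_force: 15.0
```

```bash
python3 -c "
from h import *
st()"
```

```text
t 23.325 p [0.5962 0.1858 0.1372] yang -22.88 zax [ 0.002  0.    -1.   ] F [-0.57  0.16  6.19] T [ 0.09 -0.16  0.06] op 0.27 gf 15.0098517537117 j1,j7 [ 0.09  0.43 -0.61  1.5   0.25  1.29 -0.95]
```

Call:
carry_out --targets '[{"translation": [0,0,0],"turn": 0.1,"grip": 1},{"translation": [0,0,0],"turn": 0.1,"grip": 1},{"translation": [0,0,0],"turn": 0,"grip": 1}]'

```text
time_s: 23.7
tool_pos: [0.5961, 0.1858, 0.1371]
ee_rot: [2.777, 1.468, 0.002]
ft_force: [-0.0, 0.1, 5.4]
opening: 0.269
grasp_force: 15.0
```

Call:
carry_out --targets '[{"translation": [0,0,0],"turn": 0.1,"grip": 1},{"translation": [0,0,0],"turn": 0.1,"grip": 1},{"translation": [0,0,0],"turn": 0,"grip": 1}]'

```text
time_s: 24.08
tool_pos: [0.596, 0.1856, 0.1369]
ee_rot: [2.91, 1.184, 0.002]
ft_force: [0.2, -0.0, 5.0]
opening: 0.27
grasp_force: 15.0
```

Call:
carry_out --targets '[{"translation": [0,0,0],"turn": 0.1,"grip": 1},{"translation": [0,0,0],"turn": 0.1,"grip": 1},{"translation": [0,0,0],"turn": 0,"grip": 1}]'

```text
time_s: 24.45
tool_pos: [0.596, 0.1856, 0.1371]
ee_rot: [3.013, 0.887, 0.002]
ft_force: [-0.7, -1.4, 6.2]
opening: 0.268
grasp_force: 15.0
```

Call:
carry_out --targets '[{"translation": [0,0,0],"turn": 0.1,"grip": 1},{"translation": [0,0,0],"turn": 0.1,"grip": 1},{"translation": [0,0,0],"turn": 0,"grip": 1}]'

```text
time_s: 24.82
tool_pos: [0.5961, 0.1857, 0.1372]
ee_rot: [3.087, 0.582, 0.002]
ft_force: [0.8, -0.7, 6.9]
opening: 0.269
grasp_force: 15.0
```

Call:
carry_out --targets '[{"translation": [0,0,0],"turn": 0.1,"grip": 1},{"translation": [0,0,0],"turn": 0.1,"grip": 1},{"translation": [0,0,0],"turn": 0,"grip": 1}]'

```text
time_s: 25.2
tool_pos: [0.5961, 0.1857, 0.1372]
ee_rot: [-3.13, -0.271, -0.002]
ft_force: [0.3, 0.3, 8.2]
opening: 0.268
grasp_force: 15.0
```

```bash
python3 -c "
from h import *
st(); snap('side','s11')
for l in ('stopper','collar_top','flask'):
  for n in('spot_point',): print(l,[(np.round(d['point'],3).tolist(),round(d['p'],2)) for d in getattr(ctrl,n)('side',l)[:2]])"
```

```text
t 25.2 p [0.5961 0.1857 0.1372] yang -80.11 zax [ 0.001  0.    -1.   ] F [0.26 0.28 8.19] T [-0.02  0.05  0.02] op 0.268 gf 15.004000961780548 j1,j7 [-0.02  0.39 -0.45  1.51  0.18  1.28 -1.9 ]
stopper [([0.595, 0.186, 0.162], 0.47), ([0.317, -0.533, 0.02], 0.43)]
collar_top [([0.596, 0.186, 0.15], 0.61)]
flask [([0.593, 0.182, 0.004], 0.78)]
```

Call:
carry_out --targets '[{"translation": [0,0,-0.1],"turn": 0,"grip": 1},{"translation": [0,0,0],"turn": 0,"grip": 1},{"translation": [0.1,0,0],"turn": 0,"grip": 1},{"translation": [0,0,0],"turn": 0,"grip": 1}]'

```text
time_s: 25.9
tool_pos: [0.5964, 0.1857, 0.1374]
ee_rot: [3.13, 0.267, -0.001]
ft_force: [-0.9, 0.3, 3.5]
opening: 0.275
grasp_force: 15.0
```

Call:
carry_out --targets '[{"translation": [0.08,0,0],"turn": 0,"grip": 1},{"translation": [0,0,0],"turn": 0,"grip": 1}]'

```text
time_s: 26.15
tool_pos: [0.5971, 0.1858, 0.1374]
ee_rot: [3.13, 0.267, -0.001]
ft_force: [-2.1, -0.0, 4.1]
opening: 0.27
grasp_force: 15.0
```

Call:
carry_out --targets '[{"translation": [-0.3,0,0],"turn": 0,"grip": 1},{"translation": [0,0,0],"turn": 0,"grip": 1}]'

```text
time_s: 26.4
tool_pos: [0.5945, 0.1852, 0.1374]
ee_rot: [3.13, 0.266, 0.001]
ft_force: [0.4, 1.0, 1.6]
opening: 0.273
grasp_force: 15.0
```

Call:
carry_out --targets '[{"translation": [-0.08,0,0],"turn": 0,"grip": 1},{"translation": [0,0,0],"turn": 0,"grip": 1}]'

```text
time_s: 26.65
tool_pos: [0.5938, 0.1851, 0.1374]
ee_rot: [3.13, 0.266, 0.001]
ft_force: [0.6, 1.3, 1.3]
opening: 0.275
grasp_force: 15.0
```

Call:
carry_out --targets '[{"translation": [-0.1,0,0],"turn": 0,"grip": 1},{"translation": [0,0,0],"turn": 0,"grip": 1}]'

```text
time_s: 26.9
tool_pos: [0.5926, 0.1849, 0.1374]
ee_rot: [3.13, 0.266, -0.0]
ft_force: [0.4, 0.5, 1.3]
opening: 0.269
grasp_force: 15.0
```

Call:
carry_out --targets '[{"translation": [-0.1,0,0],"turn": 0,"grip": 1},{"translation": [0,0,0],"turn": 0,"grip": 1}]'

```text
time_s: 27.15
tool_pos: [0.5915, 0.1847, 0.1374]
ee_rot: [3.13, 0.266, -0.0]
ft_force: [0.0, -0.3, 2.0]
opening: 0.272
grasp_force: 15.0
```

Call:
carry_out --targets '[{"translation": [-0.1,0,0],"turn": 0,"grip": 1},{"translation": [0,0,0],"turn": 0,"grip": 1}]'

```text
time_s: 27.4
tool_pos: [0.5908, 0.1846, 0.1375]
ee_rot: [3.13, 0.266, 0.001]
ft_force: [2.0, 0.3, 0.9]
opening: 0.273
grasp_force: 15.0
```

Call:
carry_out --targets '[{"translation": [-0.1,0,0],"turn": 0,"grip": 1},{"translation": [0,0,0],"turn": 0,"grip": 1}]'

```text
time_s: 27.65
tool_pos: [0.59, 0.1845, 0.1376]
ee_rot: [-3.13, -0.266, -0.001]
ft_force: [3.2, -0.0, 1.6]
opening: 0.268
grasp_force: 15.0
```

Call:
carry_out --targets '[{"translation": [0.42,0,0],"turn": 0,"grip": 1},{"translation": [0,0.15,0],"turn": 0,"grip": 1},{"translation": [0,0,0],"turn": 0,"grip": 1}]'

```text
time_s: 28.02
tool_pos: [0.5938, 0.184, 0.1374]
ee_rot: [-3.13, -0.267, 0.001]
ft_force: [-1.0, 0.2, 2.6]
opening: 0.266
grasp_force: 15.0
```

Call:
carry_out --targets '[{"translation": [0,0.1,0],"turn": 0,"grip": 1},{"translation": [0,0,0],"turn": 0,"grip": 1}]'

```text
time_s: 28.28
tool_pos: [0.5943, 0.1826, 0.1374]
ee_rot: [3.13, 0.266, 0.0]
ft_force: [-0.3, -0.1, 1.1]
opening: 0.269
grasp_force: 15.0
```

Call:
carry_out --targets '[{"translation": [0,0.1,0],"turn": 0,"grip": 1},{"translation": [0,0,0],"turn": 0,"grip": 1}]'

```text
time_s: 28.52
tool_pos: [0.5944, 0.182, 0.1374]
ee_rot: [-3.13, -0.267, -0.0]
ft_force: [-1.2, 2.4, 1.4]
opening: 0.275
grasp_force: 15.0
```

Call:
carry_out --targets '[{"translation": [0,-0.34,0],"turn": 0,"grip": 1},{"translation": [0,0,0.1],"turn": 0,"grip": 1},{"translation": [0,0,0],"turn": -0.1,"grip": 1},{"translation": [0,0,0],"turn": -0.1,"grip": 1},{"translation": [0,0,0],"turn": 0,"grip": 1}]'

```text
time_s: 29.15
tool_pos: [0.5945, 0.1851, 0.1372]
ee_rot: [3.088, 0.58, 0.003]
ft_force: [1.3, 0.6, 5.8]
opening: 0.272
grasp_force: 15.0
```

Call:
carry_out --targets '[{"translation": [0,0,0],"turn": -0.1,"grip": 1},{"translation": [0,0,0],"turn": -0.1,"grip": 1},{"translation": [0,0,0],"turn": 0,"grip": 1}]'

```text
time_s: 29.52
tool_pos: [0.5942, 0.1851, 0.1368]
ee_rot: [3.015, 0.882, 0.001]
ft_force: [-0.3, 0.2, 4.0]
opening: 0.271
grasp_force: 15.0
```

Call:
carry_out --targets '[{"translation": [0,0,0],"turn": -0.1,"grip": 1},{"translation": [0,0,0],"turn": -0.1,"grip": 1},{"translation": [0,0,0],"turn": 0,"grip": 1}]'

```text
time_s: 29.9
tool_pos: [0.5935, 0.1848, 0.1358]
ee_rot: [-2.913, -1.176, 0.002]
ft_force: [0.1, 0.3, -1.8]
opening: 0.266
grasp_force: 15.0
```

Fz fell to zero and the tool dropped 1.4 mm: the tongue found the notch. Push down to follow.

Call:
carry_out --targets '[{"translation": [0,0,0.15],"turn": 0,"grip": 1},{"translation": [0,0,0.15],"turn": 0,"grip": 1},{"translation": [0,0,0],"turn": 0,"grip": 1}]'

```text
time_s: 30.28
tool_pos: [0.5937, 0.185, 0.1331]
ee_rot: [2.912, 1.178, -0.001]
ft_force: [-0.8, 0.3, -0.9]
opening: 0.268
grasp_force: 15.0
```

```bash
python3 -c "
from h import *
st()"
```

```text
t 30.275 p [0.5937 0.185  0.1331] yang -45.94 zax [-0. -0. -1.] F [-0.85  0.25 -0.94] T [-0.06 -0.03 -0.02] op 0.268 gf 14.997079521417618 j1,j7 [ 0.05  0.41 -0.55  1.51  0.22  1.28 -1.33]
```

Free so far. About 2.9 mm remain to the shoulder.

Call:
carry_out --targets '[{"translation": [0,0,0.12],"turn": 0,"grip": 1},{"translation": [0,0,0.1],"turn": 0,"grip": 1},{"translation": [0,0,0],"turn": 0,"grip": 1}]'

```text
time_s: 30.65
tool_pos: [0.5938, 0.1851, 0.1311]
ee_rot: [2.912, 1.179, -0.0]
ft_force: [0.1, 0.5, -1.1]
opening: 0.266
grasp_force: 15.0
```

Call:
carry_out --targets '[{"translation": [0,0,0.08],"turn": 0,"grip": 1},{"translation": [0,0,0],"turn": 0,"grip": 1}]'

```text
time_s: 30.9
tool_pos: [0.5939, 0.1851, 0.1306]
ee_rot: [2.912, 1.179, 0.0]
ft_force: [0.4, 0.3, 1.1]
opening: 0.27
grasp_force: 15.0
```

Call:
carry_out --targets '[{"translation": [0,0,0.05],"turn": 0,"grip": 1},{"translation": [0,0,0],"turn": 0,"grip": 1}]'

```text
time_s: 31.15
tool_pos: [0.594, 0.185, 0.1304]
ee_rot: [2.912, 1.179, 0.001]
ft_force: [-1.6, -1.2, 4.7]
opening: 0.27
grasp_force: 15.0
```

Call:
carry_out --targets '[{"translation": [0,0,-0.05],"turn": 0,"grip": 1},{"translation": [0,0,0],"turn": 0,"grip": 0.5},{"translation": [0,0,0],"turn": 0,"grip": 0.3},{"translation": [0,0,0],"turn": 0,"grip": 0},{"translation": [0,0,0],"turn": 0,"grip": 0},{"translation": [0,0,0],"turn": 0,"grip": 0},{"translation": [0,0,0],"turn": 0,"grip": 0},{"translation": [0,0,0],"turn": 0,"grip": 0}]' --grip_force 5

```text
time_s: 32.15
tool_pos: [0.5938, 0.1851, 0.1304]
ee_rot: [2.912, 1.18, 0.0]
ft_force: [1.0, -0.7, 0.5]
opening: 0.961
grasp_force: 0.0
```

Call:
carry_out --targets '[{"translation": [0,0,-2],"turn": 0,"grip": 0},{"translation": [0,0,-2],"turn": 0,"grip": 0},{"translation": [0,0,-2],"turn": 0,"grip": 0.5},{"translation": [0,0,0],"turn": 0,"grip": 1},{"translation": [0,0,0],"turn": 0,"grip": 1},{"translation": [0,0,0],"turn": 0,"grip": 1},{"translation": [0,0,0],"turn": 0,"grip": 1},{"translation": [0,0,0],"turn": 0,"grip": 1},{"translation": [0,0,0],"turn": 0,"grip": 1},{"translation": [0,0,0],"turn": 0,"grip": 1}]'

```text
time_s: 33.4
tool_pos: [0.5938, 0.1851, 0.1904]
ee_rot: [2.912, 1.18, -0.0]
ft_force: [0.7, 0.2, -0.1]
opening: 0.176
grasp_force: 0.0
```

```bash
python3 -c "
from h import *
st(); snap('side','s12')
for l in ('stopper','collar_top','flask'):
  for n in('spot_point',): print(l,[(np.round(d['point'],3).tolist(),round(d['p'],2)) for d in getattr(ctrl,n)('side',l)[:2]])
a=cv2.imread('pics/s12.png')
im=cv2.resize(a[190:290,160:260],(600,600),interpolation=cv2.INTER_CUBIC)
cv2.imwrite('pics/c9.png',(255*(im/255.)**.5).astype('uint8'))
"
```

```text
t 33.4 p [0.5938 0.1851 0.1904] yang -45.89 zax [ 0. -0. -1.] F [ 0.66  0.23 -0.15] T [ 0.03 -0.04 -0.05] op 0.176 gf 0.0 j1,j7 [ 0.05  0.37 -0.55  1.44  0.2   1.39 -1.31]
stopper [([0.594, 0.187, 0.156], 0.72), ([0.578, -0.133, 0.005], 0.68)]
collar_top [([0.594, 0.182, 0.152], 0.48)]
flask [([0.593, 0.182, 0.005], 0.88)]
```

View pics/c9.png

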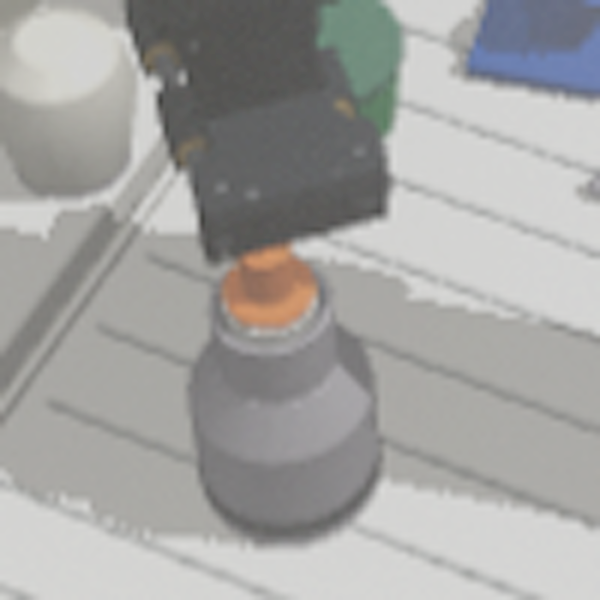

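Call:
carry_out --targets '[{"translation": [0,0,0],"turn": 0,"grip": 1},{"translation": [0,0,1],"turn": 0,"grip": 1},{"translation": [0,0,1],"turn": 0,"grip": 1},{"translation": [0,0,0.8],"turn": 0,"grip": 1},{"translation": [0,0,0],"turn": 0,"grip": 1}]'

```text
time_s: 34.22
tool_pos: [0.5934, 0.1848, 0.1614]
ee_rot: [-2.912, -1.179, 0.002]
ft_force: [0.5, -0.4, 0.0]
opening: 0.007
grasp_force: 0.0
```

Call:
carry_out --targets '[{"translation": [0,0,0.2],"turn": 0,"grip": 1},{"translation": [0,0,0.2],"turn": 0,"grip": 1},{"translation": [0,0,0.2],"turn": 0,"grip": 1},{"translation": [0,0,0],"turn": 0,"grip": 1}]'

```text
time_s: 34.72
tool_pos: [0.5938, 0.185, 0.1563]
ee_rot: [2.912, 1.179, -0.0]
ft_force: [0.3, -0.1, -0.5]
opening: 0.007
grasp_force: 0.0
```

```bash
python3 -c "
from h import *
st()"
```

```text
t 34.725 p [0.5938 0.185  0.1563] yang -45.9 zax [-0. -0. -1.] F [ 0.27 -0.09 -0.48] T [-0.03 -0.01  0.04] op 0.007 gf 0.0 j1,j7 [ 0.05  0.39 -0.55  1.48  0.21  1.32 -1.32]
```

Call:
carry_out --targets '[{"translation": [0,0,0.15],"turn": 0,"grip": 1},{"translation": [0,0,0.15],"turn": 0,"grip": 1},{"translation": [0,0,0],"turn": 0,"grip": 1}]'

```text
time_s: 35.1
tool_pos: [0.5938, 0.185, 0.1533]
ee_rot: [2.912, 1.18, -0.0]
ft_force: [-0.6, -0.5, -0.1]
opening: 0.007
grasp_force: 0.0
```

Call:
carry_out --targets '[{"translation": [0,0,0.12],"turn": 0,"grip": 1},{"translation": [0,0,0.12],"turn": 0,"grip": 1},{"translation": [0,0,0],"turn": 0,"grip": 1}]'

```text
time_s: 35.48
tool_pos: [0.5938, 0.185, 0.1509]
ee_rot: [2.912, 1.18, -0.0]
ft_force: [0.6, -0.5, -0.0]
opening: 0.004
grasp_force: 0.0
```

Call:
carry_out --targets '[{"translation": [0,0,0.12],"turn": 0,"grip": 1},{"translation": [0,0,0.12],"turn": 0,"grip": 1},{"translation": [0,0,0],"turn": 0,"grip": 1}]'

```text
time_s: 35.85
tool_pos: [0.5942, 0.1852, 0.1499]
ee_rot: [2.911, 1.179, 0.002]
ft_force: [-3.0, -1.0, 7.7]
opening: 0.005
grasp_force: 4.1
```

Call:
carry_out --targets '[{"translation": [0,0,0.1],"turn": 0,"grip": 1},{"translation": [0,0,0.1],"turn": 0,"grip": 1},{"translation": [0,0,0],"turn": 0,"grip": 1}]'

```text
time_s: 36.22
tool_pos: [0.5942, 0.1852, 0.1481]
ee_rot: [2.911, 1.179, 0.002]
ft_force: [-1.5, -2.3, 10.0]
opening: 0.004
grasp_force: 4.9
```

Call:
carry_out --targets '[{"translation": [0,0,0.1],"turn": 0,"grip": 1},{"translation": [0,0,0.1],"turn": 0,"grip": 1},{"translation": [0,0,0],"turn": 0,"grip": 1}]'

```text
time_s: 36.6
tool_pos: [0.5943, 0.1852, 0.1462]
ee_rot: [2.911, 1.179, 0.002]
ft_force: [-2.9, -1.9, 10.3]
opening: 0.008
grasp_force: 5.0
```

Sliding steadily at about 10 N.

Call:
carry_out --targets '[{"translation": [0,0,0.1],"turn": 0,"grip": 1},{"translation": [0,0,0.1],"turn": 0,"grip": 1},{"translation": [0,0,0.1],"turn": 0,"grip": 1},{"translation": [0,0,0],"turn": 0,"grip": 1}]'

```text
time_s: 37.1
tool_pos: [0.5942, 0.1852, 0.1431]
ee_rot: [2.911, 1.179, 0.002]
ft_force: [-2.8, -2.6, 9.5]
opening: 0.003
grasp_force: 5.0
```

Call:
carry_out --targets '[{"translation": [0,0,0.1],"turn": 0,"grip": 1},{"translation": [0,0,0.1],"turn": 0,"grip": 1},{"translation": [0,0,0],"turn": 0,"grip": 1}]'

```text
time_s: 37.48
tool_pos: [0.5948, 0.1855, 0.1428]
ee_rot: [2.911, 1.179, 0.006]
ft_force: [-5.4, -1.9, 19.8]
opening: 0.006
grasp_force: 10.0
```

Call:
carry_out --targets '[{"translation": [0,0,0.1],"turn": 0,"grip": 1},{"translation": [0,0,0],"turn": 0,"grip": 1}]'

```text
time_s: 37.72
tool_pos: [0.5953, 0.1857, 0.1428]
ee_rot: [2.911, 1.179, 0.008]
ft_force: [-7.2, -3.2, 25.5]
opening: 0.008
grasp_force: 12.8
```

Call:
carry_out --targets '[{"translation": [0,0,-1],"turn": 0,"grip": 1},{"translation": [0,0,-2],"turn": 0,"grip": 1},{"translation": [0,0,-1.8],"turn": 0,"grip": 1},{"translation": [0,0,0],"turn": 0,"grip": 1}]'

```text
time_s: 38.22
tool_pos: [0.5948, 0.1856, 0.1887]
ee_rot: [2.911, 1.179, 0.005]
ft_force: [0.7, -0.1, 0.4]
opening: 0.01
grasp_force: 0.0
```

```bash
python3 -c "
from h import *
st(); snap('side','s13')
for l in ('stopper','collar_top','flask'):
  for n in('spot_point',): print(l,[(np.round(d['point'],3).tolist(),round(d['p'],2)) for d in getattr(ctrl,n)('side',l)[:2]])
A,B=[cv2.imread(f'pics/{n}.png') for n in('s12','s13')]
def mk(a):
  h=cv2.cvtColor(a,cv2.COLOR_BGR2HSV);m=cv2.inRange(h,(3,110,50),(16,255,255)); return m
for a in(A,B):
  m=mk(a)[225:255,190:220]
  for i,r in enumerate(m):
    s=''.join('#' if v else '.' for v in r)
    if '#' in s: print(225+i,s)
  g=a[225:255,200:208].astype(float).mean(1); print((g[:,2]-g[:,0]).round().astype(int).tolist())
print(proj('side',[[.594,.185,z] for z in(.155,.145)]))
t=A[262:282,185:230]
r=cv2.matchTemplate(B[255:290,175:240],t,cv2.TM_CCOEFF_NORMED);print('flask shift',cv2.minMaxLoc(r)[3],'expect (10,7)')
"
```

```text
t 38.225 p [0.5948 0.1856 0.1887] yang -45.9 zax [ 0.003  0.001 -1.   ] F [ 0.69 -0.09  0.39] T [0.   0.04 0.03] op 0.01 gf 0.0 j1,j7 [ 0.05  0.38 -0.55  1.44  0.2   1.38 -1.31]
stopper [([0.592, 0.186, 0.151], 0.65), ([0.315, -0.536, 0.02], 0.57)]
collar_top [([0.594, 0.183, 0.142], 0.36), ([0.592, 0.18, 0.004], 0.23)]
flask [([0.596, 0.18, 0.005], 0.74), ([0.597, 0.185, 0.143], 0.72)]
231 .............#####............
232 ..........#########...........
233 ..........##########..........
234 .........############.........
235 ........##############........
236 .......###############........
237 .......################.......
238 .......################.......
239 .......###############........
240 ........##############........
241 ........#############.........
242 .........###########..........
243 ..........#########...........
244 ................#.............
[1, 1, 2, 2, 2, 8, 42, 92, 106, 82, 58, 58, 58, 59, 62, 86, 119, 121, 103, 43, 11, 5, 2, -1, 0, 1, 1, 1, 1, 1]
231 ...............###............
232 ...........########...........
233 ..........#########...........
234 ..........##########..........
235 ..........###########.........
236 .........#############........
237 ........###############.......
238 ........###############.......
239 ........###############.......
240 ........###############.......
241 ........##############........
242 ........##############........
243 .........############.........
244 .........###########..........
245 ...........#######............
[1, 1, 1, 2, 2, 3, 27, 77, 111, 116, 101, 72, 58, 58, 58, 58, 64, 90, 122, 115, 81, 27, 3, -1, 0, 1, 1, 0, 1, 1]
[[204.69639569 237.93384162]
 [204.97181232 240.11662842]]
flask shift (10, 7) expect (10,7)
```

```bash
python3 -c "
from h import *
d=np.array([-.565,.825,0])
for r,zs in((.021,(.15,.148,.14)),(.0223,(.15,.148,.14)),(.0285,(.14,))):
  for z in zs: print(r,z,proj('side',np.array([.594,.185,z])+d*r)[0].round(2))
for n in('s0','s4','s7','s10','s12','s13'):
  a=cv2.imread(f'pics/{n}.png').astype(float)[240:264,202:208].mean(1); print(n,a[:,0].round().astype(int).tolist(), a[:,2].round().astype(int).tolist())
"
```

```text
0.021 0.15 [205.62 245.28]
0.021 0.148 [205.68 245.72]
0.021 0.14 [205.9  247.44]
0.0223 0.15 [205.67 245.67]
0.0223 0.148 [205.73 246.11]
0.0223 0.14 [205.95 247.83]
0.0285 0.14 [206.18 249.7 ]
s0 [66, 61, 68, 100, 134, 97, 75, 86, 96, 66, 60, 60, 61, 60, 60, 60, 65, 79, 85, 86, 86, 85, 85, 86] [67, 61, 68, 102, 139, 101, 79, 89, 95, 66, 60, 60, 61, 61, 60, 60, 65, 78, 84, 85, 84, 84, 85, 85]
s4 [66, 62, 70, 103, 138, 100, 77, 88, 98, 68, 62, 60, 62, 62, 61, 60, 66, 80, 87, 87, 88, 88, 88, 88] [68, 62, 70, 106, 143, 104, 82, 90, 98, 67, 62, 61, 62, 62, 61, 60, 66, 80, 86, 86, 87, 87, 86, 88]
s7 [38, 37, 34, 43, 76, 92, 74, 76, 72, 62, 61, 62, 62, 62, 61, 61, 67, 82, 90, 91, 91, 91, 91, 91] [116, 114, 98, 65, 81, 97, 78, 79, 72, 62, 61, 62, 62, 62, 62, 61, 67, 82, 90, 90, 90, 90, 90, 91]
s10 [36, 35, 32, 45, 100, 128, 79, 92, 102, 69, 62, 62, 62, 63, 62, 61, 68, 83, 91, 91, 92, 92, 91, 91] [112, 105, 83, 58, 103, 133, 84, 95, 102, 69, 63, 62, 62, 64, 63, 62, 68, 83, 90, 91, 91, 91, 91, 91]
s12 [39, 45, 47, 45, 74, 110, 79, 91, 102, 69, 62, 62, 62, 62, 62, 62, 68, 82, 90, 90, 90, 90, 90, 90] [124, 162, 168, 154, 122, 123, 84, 94, 101, 69, 63, 63, 62, 63, 62, 62, 68, 82, 89, 90, 89, 90, 90, 90]
s13 [36, 36, 41, 47, 46, 49, 73, 104, 101, 70, 63, 63, 62, 62, 62, 61, 67, 83, 90, 90, 90, 90, 90, 90] [94, 98, 130, 169, 165, 142, 104, 107, 100, 69, 63, 64, 62, 63, 62, 62, 68, 82, 89, 89, 90, 89, 90, 89]
```

```bash
python3 -c "
from h import *
st(); print(ctrl.job_done())"
```

```text
t 38.425 p [0.5935 0.1849 0.1858] yang -45.9 zax [-0.001 -0.    -1.   ] F [-0.92 -0.27 -0.43] T [-0.04  0.   -0.02] op 0.003 gf 0.0 j1,j7 [ 0.05  0.38 -0.55  1.44  0.2   1.38 -1.31]
the job is handed in; nothing more can be done
None
```

I handed the job in at about 38 s: the orange stopper was seated in the raised collar, let go, and pressed down to a hard stop; the camera shows the collar about 10 mm down. The hand-in gave no verdict, so a pass is not confirmed.

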